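# Line up the peg-doll family on the storyboard

### The arm

A 7-joint arm with a two-finger parallel gripper is mounted at the origin on the work surface. World frame = base frame: x ahead of the robot, y to its left, z up, the work surface at z = 0. Lengths are in m, angles in rad, forces in N, time in s.
With the tool pointing down it reaches from about 0.35 to 0.9 m from the base axis. Payload 7.2 kg.
Tool frame: the origin (TCP) lies at the very end of the fingers, on their centre line; the grasp point (between the pads) lies 19 mm behind it (manip.tcp_to_grasp is the distance from the TCP to the grasp point, in m); z points along the fingers, y is the direction in which the jaws open and shut (so a half turn about z gives the same grasp; the last joint's range is limited). The gripper opens to 88 mm and grips with 3 to 60 N. Pads are 20 mm wide; open, the fingers measure 115 mm over their backs; the gripper's body (75 mm by 178 mm) begins 61 mm behind the grasp point.
Start: joints at [1.22, 0.411, -0.013, 1.596, 0.006, 1.134, -0.082], TCP at [0.174, -0.6, 0.223] pointing down, gripper open.
Joint ranges: [-2.95, 2.95], [-0.29, 1.99], [-1.47, 1.44], [0.14, 2.54], [-1.03, 4.17], [0.13, 1.85], [-2.86, 2.86]. Speed limits (rad/s): [2.39, 2.39, 3.01, 3.01, 3.14, 3.14, 3.14].

### API

Orientations are given as a unit quaternion [x, y, z, w].
In Python, from bench import sensors, vision, hand_in, manip gives the robot as it stands.
- The arm moves only by the tool step_arm, never from a script. Its argument "deltas" is one flat list of numbers, 7 for each row, row after row: the shift along the world's x, y, z in mm, then the turn, a rotation vector about the world's x, y, z in degrees, then the opening, from 0 (shut) to 1 (fully open). In form: [dx, dy, dz, rx, ry, rz, hand, dx, dy, dz, rx, ry, rz, hand, ...]. A call has 1 to 5 rows; each row shifts and turns the pose as measured when the row begins; what a row does not reach is not made up. A row lasts 1/8 s, in which the tool goes at most 62.5 mm and 10.7 degrees, less where a joint would pass 70% of its speed; a pose out of reach is approached as far as the arm can. A call is refused whole if a number of a shift passes 62.5 or a number of a turn 10.7, either way. A call with a gripper value outside its range is refused whole. The fingers move at their own pace and stop on an object; "squeeze" is the grip in N (left out, the last holds). Time passes only in rows, so rows that do not move let the fingers close. It gives the time, the measured TCP pose, the force and the opening at its end, in the units of the state.
- sensors.state(): the state, without advancing time (a new reading comes with each control period).
- vision.camera(name): name is "side" or "top" or "wrist"; returns a dict with "image" (480x640x3 uint8, blue, green, red), "range_z" (480x640 float32, m along the optical axis (not along the pixel's ray), 0 where there is no reading), "mtx" (3x3 intrinsics, pixels), "k1" (the pictures are not rectified: a ray, as slopes to the right and down, at radius r is drawn at 1 + k1 r^2 times it, then the intrinsics apply), "T" (4x4, takes a point from camera to world coordinates); the wrist camera has in their place "hand_eye" (4x4, takes a point from camera to tool coordinates, whose origin is the TCP and whose axes are the flange's). Camera axes: x right, y up, looking along -z (the intrinsics and any distortion apply to the point x, -y, -z); pixel columns grow to the right and rows downward; lengths in m; the calibration is good to about 2 mm. A picture is of the moment at which its call begins: read the wrist's pose just before it.
- hand_in(): hands the job in, once; it reports no verdict.
The state is a dict: "time_s": time; "q": joint angles; "joint_velocities": joint speeds; "tau": joint torques, N m; "tool_pos": TCP position; "ee_rot": TCP orientation; "force": force on the tool from outside, world axes, zero at the start; "ft_torque": the same for the moment, N m; "grip_width": finger opening in m.
Only numpy, scipy, OpenCV 4.12 (cv2) and the standard library are available. Lean on these libraries where they do the work, as an engineer would, in place of code of your own. Each camera call takes 0.05 s, during which the arm holds its last target. There are 200 camera calls.

### The job

Set the scene for the story: line up the four wooden peg dolls on the storyboard by height, the tallest on the dot next to the little house, then each shorter one on the next dot, down to the smallest beside the tree. Each doll must stand upright on its own dot with its foot wholly inside it; which way its face looks does not matter.

Things in the scene. Friction and masses are not known exactly. Their poses are not given: they have to be found in the camera images.
- doll_yellow: The tallest of the four loose wooden peg dolls: 105 mm tall, yellow body and yellow cap, skin-coloured face. The body is a plain upright cylinder 32 mm in diameter and 79 mm high with a flat foot; a round head 28 mm wide sits on it and makes up the top 26 mm. About 70 g. It starts upright on the table (z = 0), any yaw. Origin: centre of its underside, z axis up.
- doll_purple: The second tallest of the four loose wooden peg dolls: 90 mm tall, purple body and purple cap, skin-coloured face. The body is a plain upright cylinder 32 mm in diameter and 64 mm high with a flat foot; a round head 28 mm wide sits on it and makes up the top 26 mm. About 60 g. It starts upright on the table (z = 0), any yaw. Origin: centre of its underside, z axis up.
- doll_red: The third tallest of the four loose wooden peg dolls: 75 mm tall, red body and red cap, skin-coloured face. The body is a plain upright cylinder 32 mm in diameter and 49 mm high with a flat foot; a round head 28 mm wide sits on it and makes up the top 26 mm. About 50 g. It starts upright on the table (z = 0), any yaw. Origin: centre of its underside, z axis up.
- doll_sky: The smallest of the four loose wooden peg dolls: 60 mm tall, light blue body and light blue cap, skin-coloured face. The body is a plain upright cylinder 32 mm in diameter and 34 mm high with a flat foot; a round head 28 mm wide sits on it and makes up the top 26 mm. About 40 g. It starts upright on the table (z = 0), any yaw. Origin: centre of its underside, z axis up.
- dot_1: Flat dark grey round dot, 56 mm in diameter, printed on the white storyboard: the left (+y) end of the row as the robot sees it. The four dots are alike, in a slightly uneven row about 88 mm apart that runs roughly along y. The board (150 x 580 mm) is fixed, its top 5 mm above the table. Origin: the dot's centre, on the board's top (z = 5 mm); a doll standing on the dot has its foot at that height.
- dot_2: Flat dark grey round dot, 56 mm in diameter, printed on the white storyboard: second from the left (+y) as the robot sees it. The four dots are alike, in a slightly uneven row about 88 mm apart that runs roughly along y. The board (150 x 580 mm) is fixed, its top 5 mm above the table. Origin: the dot's centre, on the board's top (z = 5 mm); a doll standing on the dot has its foot at that height.
- dot_3: Flat dark grey round dot, 56 mm in diameter, printed on the white storyboard: third from the left (+y) as the robot sees it. The four dots are alike, in a slightly uneven row about 88 mm apart that runs roughly along y. The board (150 x 580 mm) is fixed, its top 5 mm above the table. Origin: the dot's centre, on the board's top (z = 5 mm); a doll standing on the dot has its foot at that height.
- dot_4: Flat dark grey round dot, 56 mm in diameter, printed on the white storyboard: the right (-y) end of the row as the robot sees it. The four dots are alike, in a slightly uneven row about 88 mm apart that runs roughly along y. The board (150 x 580 mm) is fixed, its top 5 mm above the table. Origin: the dot's centre, on the board's top (z = 5 mm); a doll standing on the dot has its foot at that height.
- house: Little wooden house with a red-brown gable roof, 50 x 60 mm on plan and about 75 mm high, fixed. It stands on the storyboard about 100 mm beyond one end dot, in line with the row; which end varies. Origin: centre of its underside, on the board's top.
- tree: Little green cone-shaped tree, 48 mm wide and 72 mm high, fixed, at the opposite end of the row from the house. It stands on the storyboard about 100 mm beyond one end dot, in line with the row; which end varies. Origin: centre of its underside, on the board's top.

How it is judged:
By the outcome, as a careful person would: the job done as asked, in the order asked, and still so for the second after the job is handed in, with the robot touching nothing.
It also fails if it takes over 104 s, if anything falls off the work surface, if the arm or the gripper's body presses on something with over 40 N, if the wrist force passes 120 N, or if a joint passes its speed limit or range.

## Working session

There is one attempt and no reset: what is moved stays moved. The work goes in short steps, Python scripts to look and compute and a tool call to move; the robot and the scene stay as the last step left them, time stands still between calls to the robot, and variables do not carry over. Pictures are saved under pics/ and viewed, about 12 in all and at most 16, crops included, and the job is handed in when it is done.

Besides the shell and the picture viewer there is one more tool, called by a JSON object that holds its "fn" and its "kwargs". step_arm: Moves the arm, as the interface text tells. Its arguments: {"type":"object","properties":{"deltas":{"type":"array","items":{"type":"number"}},"squeeze":{"type":"number"}},"required":["deltas"]}

```bash
mkdir -p pics; cat > h.py <<'E'
import numpy as np, cv2
from bench import sensors, vision, hand_in, manip
def ray(c,u,v):
    K=np.array(c["mtx"]); d=np.array([(u-K[0,2])/K[0,0],(v-K[1,2])/K[1,1]])
    s=d.copy()
    for _ in range(10): s=d/(1+c["k1"]*(s@s))
    return np.array([s[0],-s[1],-1.0])
def onplane(c,u,v,z):
    T=np.array(c["T"]); r=T[:3,:3]@ray(c,u,v); o=T[:3,3]
    return o+r*(z-o[2])/r[2]
def cloud(c):
    # world points for each pixel
    K=np.array(c["mtx"]);v,u=np.mgrid[:480,:640]
    d=np.stack([(u-K[0,2])/K[0,0],(v-K[1,2])/K[1,1]],-1); s=d.copy()
    for _ in range(10): s=d/(1+c["k1"]*(s**2).sum(-1,keepdims=True))
    z=c["range_z"]; p=np.stack([s[...,0]*z,-s[...,1]*z,-z],-1)
    T=np.array(c["T"]); return p@T[:3,:3].T+T[:3,3]
E
python3 - <<'E'
from h import *
for n in("top","side"):
    c=vision.camera(n); cv2.imwrite(f"pics/{n}0.png",c["image"]); np.savez(f"{n}0.npz",**{k:np.array(c[k]) for k in c})
    print(n,np.round(c["T"],3),c["mtx"],c["k1"])
s=sensors.state();print(s["time_s"],s["tool_pos"],s["ee_rot"],s["grip_width"],manip.tcp_to_grasp)
E
```

```text
top [[ 0.013  0.981 -0.194  0.345]
 [-1.     0.01  -0.016 -0.011]
 [-0.014  0.195  0.981  1.108]
 [ 0.     0.     0.     1.   ]] [[576.6969014    0.         320.24918986]
 [  0.         576.6969014  245.56259783]
 [  0.           0.           1.        ]] 0.0367166575003767
side [[-0.909  0.287 -0.303  0.265]
 [-0.417 -0.647  0.639  0.627]
 [-0.013  0.707  0.707  0.719]
 [ 0.     0.     0.     1.   ]] [[524.46867708   0.         326.57869776]
 [  0.         524.46867708 232.25215782]
 [  0.           0.           1.        ]] -0.09711397412809189
0.1 [ 0.17420237 -0.59975819  0.22190348] [ 9.90021061e-01  1.40917590e-01 -1.64170555e-04 -7.10124161e-04] 0.08786558299478445 0.0187
```

View pics/top0.png

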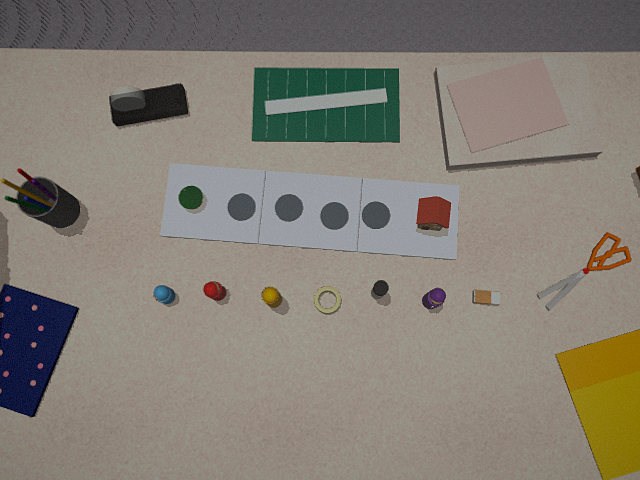

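View pics/side0.png

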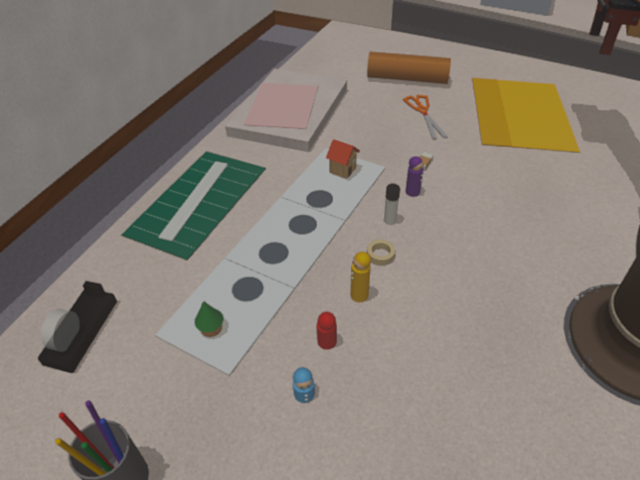

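The top view shows the tree at (190,197), the dots at (241,207), (289,208), (334,216) and (376,215), and the house at (433,213). The dolls are sky (164,294), red (214,291), yellow (271,297) and purple (434,298). The house is at the -y end, so yellow goes to dot_4, purple to dot_3, red to dot_2 and sky to dot_1. The side view agrees.

```bash
cat > meas.py <<'E'
from h import *
from scipy.optimize import least_squares
def L(n): return {k:(v if v.ndim else float(v)) for k,v in np.load(n).items()}
H={"yellow":.105,"purple":.09,"red":.075,"sky":.06}
HSV={"yellow":((18,120,80),(32,255,255)),"purple":((125,90,40),(160,255,255)),"red":((0,150,90),(8,255,255)),"sky":((95,110,90),(112,255,255))}
def doll(c,name,base=0.,box=(.38,.56,-.4,.4)):
    P=cloud(c); h=cv2.cvtColor(c["image"],cv2.COLOR_BGR2HSV)
    m=cv2.inRange(h,*HSV[name])>0
    if name=="red": m|=cv2.inRange(h,(172,150,90),(180,255,255))>0
    m&=(P[...,0]>box[0])&(P[...,0]<box[1])&(P[...,1]>box[2])&(P[...,1]<box[3])&(c["range_z"]>0)&(P[...,2]>base+.01)
    m=cv2.erode(m.astype(np.uint8),np.ones((2,2)))>0
    zh=H[name]+base-.026
    hd=P[m&(P[...,2]>zh+.004)]; bd=P[m&(P[...,2]<zh-.004)]
    f=lambda q: np.r_[np.linalg.norm(hd-np.r_[q[:2],zh+.012],axis=1)-.014, np.linalg.norm(bd[:,:2]-q[:2],axis=1)-.016]
    r=least_squares(f,np.median(P[m],0)[:2],loss="soft_l1",f_scale=.003)
    return r.x,len(hd),len(bd),P[m][:,2].max()
def dots(c,z=.005):
    h=cv2.cvtColor(c["image"],cv2.COLOR_BGR2HSV)
    m=cv2.inRange(h,(0,0,50),(180,60,130))
    out=[]
    for k in cv2.findContours(m,cv2.RETR_LIST,cv2.CHAIN_APPROX_NONE)[0]:
        a=cv2.contourArea(k)
        if a<200 or len(k)<5:continue
        w=np.array([onplane(c,u,v,z)[:2] for u,v in k[:,0]])
        if not(.5<w[:,0].mean()<.72): continue
        (x,y),(A,B),_=cv2.fitEllipse((w*1000).astype(np.float32))
        if 45<A and B<68: out.append((round(x,1),round(y,1),round(A,1),round(B,1)))
    return sorted(out,key=lambda t:-t[1])
E
python3 - <<'E'
from meas import *
for n in("top","side"):
    c=L(n+"0.npz"); print(n)
    for d in H: x,a,b,z=doll(c,d); print(d,np.round(x*1000,1),a,b,round(z,4))
    print(dots(c))
E
```

```text
top
yellow [457.5  93.9] 175 18 0.1067
purple [ 461.1 -204.6] 132 3 0.093
red [469.6 204.8] 132 1 0.0772
sky [464.7 300.6] 123 1 0.062
[(640.4, 164.7, 54.7, 55.0), (639.8, 71.1, 54.5, 55.0), (624.2, -19.2, 54.8, 55.3), (626.5, -101.0, 54.6, 54.8)]
side
yellow [456.8  95.5] 160 382 0.1065
purple [ 457.7 -204.2] 63 190 0.091
red [469.4 203.9] 205 197 0.0768
sky [462.9 300.7] 160 49 0.0627
[(639.8, 164.7, 53.4, 54.3), (639.1, 70.8, 53.5, 54.3), (623.7, -18.9, 53.4, 54.1), (625.8, -100.7, 53.4, 54.3)]
```

Both views agree to within 3 mm, so I'll start moving. Purple is nearest. I'll turn the jaws along x to stay clear of neighbours in the row.

{"fn": "step_arm", "kwargs": {"deltas": [28,40,0,0,0,7.4,1,28,40,0,0,0,7.4,1,28,40,0,0,0,7.4,1,28,40,0,0,0,7.4,1,28,40,0,0,0,7.4,1], "squeeze": 15}}

```text
time_s: 0.72
tool_pos: [0.3135, -0.3956, 0.2193]
ee_rot: [0.891, 0.453, -0.002, -0.002]
force: [0.3, -0.3, 0.4]
grip_width: 0.0881
```

{"fn": "step_arm", "kwargs": {"deltas": [29,38,0,0,0,7.2,1,29,38,0,0,0,7.2,1,29,38,0,0,0,7.2,1,29,38,0,0,0,7.2,1,29,38,0,0,0,7.2,1]}}

```text
time_s: 1.35
tool_pos: [0.4613, -0.1984, 0.2188]
ee_rot: [0.7, 0.714, -0.003, -0.001]
force: [-0.2, -0.2, -1.0]
grip_width: 0.0876
```

```bash
cat >> h.py <<'E'
def wrist():
    from scipy.spatial.transform import Rotation as R
    s=sensors.state(); c=dict(vision.camera("wrist"))
    T=np.eye(4);T[:3,:3]=R.from_quat(s["ee_rot"]).as_matrix();T[:3,3]=s["tool_pos"]
    c["T"]=T@np.array(c["hand_eye"]); return c,s
E
python3 - <<'E'
from meas import *
from h import wrist
c,s=wrist(); print(s["time_s"],np.round(s["tool_pos"],4),np.round(s["ee_rot"],3))
cv2.imwrite("pics/w1.png",c["image"])
try: print(doll(c,"purple"))
except Exception as e: print(e)
E
```

```text
1.35 [ 0.4613 -0.1984  0.2188] [ 0.7    0.714 -0.003 -0.001]
(array([ 0.46128636, -0.20423275]), 253, 0, np.float64(0.09101442557479467))
```

{"fn": "step_arm", "kwargs": {"deltas": [-1,-5,-45,0,0,0,1,0,0,-45,0,0,0,1,0,0,-45,0,0,0,1,0,0,-35,0,0,0,1,0,0,-15,0,0,0,1]}}

```text
time_s: 2.02
tool_pos: [0.4653, -0.1955, 0.0299]
ee_rot: [0.694, 0.72, 0.0, 0.0]
force: [0.7, -0.1, 1.1]
grip_width: 0.0875
```

{"fn": "step_arm", "kwargs": {"deltas": [-4,-8,0,0,0,-1,1,0,0,0,0,0,0,1]}}

```text
time_s: 2.28
tool_pos: [0.461, -0.2044, 0.0303]
ee_rot: [0.701, 0.713, 0.0, -0.0]
force: [0.3, 0.7, 0.2]
grip_width: 0.0878
```

{"fn": "step_arm", "kwargs": {"deltas": [0,0,0,0,0,0,0,0,0,0,0,0,0,0,0,0,0,0,0,0,0,0,0,0,0,0,0,0,0,0,0,0,0,0,0]}}

```text
time_s: 2.9
tool_pos: [0.463, -0.2053, 0.0334]
ee_rot: [0.701, 0.713, 0.001, 0.002]
force: [1.0, -0.3, -0.3]
grip_width: 0.0414
```

{"fn": "step_arm", "kwargs": {"deltas": [0,0,0,0,0,0,0,0,0,0,0,0,0,0,0,0,0,0,0,0,0]}}

```text
time_s: 3.28
tool_pos: [0.4626, -0.2053, 0.0333]
ee_rot: [0.701, 0.713, 0.001, 0.002]
force: [-0.2, -0.0, 1.4]
grip_width: 0.0325
```

{"fn": "step_arm", "kwargs": {"deltas": [0,0,25,0,0,0,0,0,0,40,0,0,0,0,16,18,30,0,0,0,0,30,34,0,0,0,0,0,30,34,0,0,0,0,0]}}

```text
time_s: 3.9
tool_pos: [0.5379, -0.1206, 0.1307]
ee_rot: [0.704, 0.71, -0.0, 0.002]
force: [-0.9, -0.3, -1.3]
grip_width: 0.0316
```

{"fn": "step_arm", "kwargs": {"deltas": [30,34,0,0,0,0,0,30,34,0,0,0,0,0,20,25,0,0,0,0,0,0,0,0,0,0,0,0]}}

```text
time_s: 4.4
tool_pos: [0.6217, -0.0204, 0.13]
ee_rot: [0.703, 0.711, 0.001, 0.001]
force: [-0.5, -1.1, -0.8]
grip_width: 0.0317
```

{"fn": "step_arm", "kwargs": {"deltas": [2,0,-35,0,0,0,0,0,0,-30,0,0,0,0,0,0,-15,0,0,0,0,0,0,0,0,0,0,0]}}

```text
time_s: 4.9
tool_pos: [0.6224, -0.0237, 0.0478]
ee_rot: [0.704, 0.711, 0.0, 0.002]
force: [-0.5, -0.1, 0.2]
grip_width: 0.0321
```

{"fn": "step_arm", "kwargs": {"deltas": [1,3,-7,0,0,0,0,0,0,-1,0,0,0,0,0,0,0,0,0,0,0]}}

```text
time_s: 5.28
tool_pos: [0.6249, -0.0211, 0.0418]
ee_rot: [0.704, 0.71, 0.001, 0.003]
force: [-0.1, 0.5, -0.2]
grip_width: 0.0324
```

{"fn": "step_arm", "kwargs": {"deltas": [0,1,-3,0,0,0,0,0,0,-1,0,0,0,0,0,0,0,0,0,0,0]}}

```text
time_s: 5.65
tool_pos: [0.6254, -0.0199, 0.0386]
ee_rot: [0.704, 0.71, 0.002, 0.004]
force: [-0.2, -0.2, 0.0]
grip_width: 0.0322
```

{"fn": "step_arm", "kwargs": {"deltas": [0,0,0,0,0,0,0.5,0,0,0,0,0,0,0.5,0,0,0,0,0,0,0.9,0,0,0,0,0,0,1,0,0,0,0,0,0,1]}}

```text
time_s: 6.28
tool_pos: [0.6258, -0.0199, 0.0388]
ee_rot: [0.704, 0.71, 0.002, 0.004]
force: [0.3, -0.5, -0.7]
grip_width: 0.0704
```

{"fn": "step_arm", "kwargs": {"deltas": [0,0,30,0,0,0,1,0,0,50,0,0,0,1,0,0,50,0,0,0,1,-25,17,30,0,0,0,1,-40,27,0,0,0,0,1]}}

```text
time_s: 6.9
tool_pos: [0.5601, 0.023, 0.2022]
ee_rot: [0.705, 0.709, 0.002, 0.003]
force: [0.3, 1.2, -0.3]
grip_width: 0.0874
```

{"fn": "step_arm", "kwargs": {"deltas": [-40,27,0,0,0,0,1,-40,27,0,0,0,0,1,-20,12,0,0,0,0,1,0,0,0,0,0,0,1]}}

```text
time_s: 7.4
tool_pos: [0.4551, 0.0927, 0.2038]
ee_rot: [0.704, 0.71, 0.003, 0.005]
force: [0.9, -0.4, 0.1]
grip_width: 0.0879
```

```bash
cat > look.py <<'E'
import sys
from meas import *
from h import wrist
name=sys.argv[1]
c,s=wrist(); p=np.array(s["tool_pos"])*1000; q=s["ee_rot"]
x,a,b,z=doll(c,name); print(s["time_s"],"tcp",np.round(p,1),"yaw",round(2*np.degrees(np.arctan2(q[1],q[0])),1),"doll",np.round(x*1000,1),a,b,"delta",np.round(x*1000-p[:2],1))
E
python3 look.py yellow; python3 - <<'E'
from meas import *
c=vision.camera("top"); print(doll(c,"purple",.005,(.55,.72,-.08,.04)))
E
```

```text
7.4 tcp [455.1  92.7 203.8] yaw 90.5 doll [457.4  95.7] 1043 121 delta [2.3 3. ]
(array([ 0.62693313, -0.01938305]), 124, 2, np.float64(0.09724049669562396))
```

{"fn": "step_arm", "kwargs": {"deltas": [2,3,-30,0,0,0,1,0,0,-40,0,0,0,1,0,0,-45,0,0,0,1,0,0,-35,0,0,0,1,0,0,-10,0,0,0,1]}}

```text
time_s: 8.12
tool_pos: [0.4659, 0.0906, 0.0393]
ee_rot: [0.708, 0.706, 0.005, 0.006]
force: [0.2, -0.2, 0.2]
grip_width: 0.0878
```

{"fn": "step_arm", "kwargs": {"deltas": [-8,5,0,0,0,0,1,0,0,0,0,0,0,1]}}

```text
time_s: 8.38
tool_pos: [0.4585, 0.0958, 0.0399]
ee_rot: [0.708, 0.706, 0.005, 0.006]
force: [-0.4, 0.5, 0.6]
grip_width: 0.0879
```

{"fn": "step_arm", "kwargs": {"deltas": [0,0,0,0,0.9,0,1,0,0,0,0,0,0,0,0,0,0,0,0,0,0,0,0,0,0,0,0,0,0,0,0,0,0,0,0]}}

```text
time_s: 9.0
tool_pos: [0.4609, 0.0958, 0.0428]
ee_rot: [0.709, 0.706, 0.001, 0.002]
force: [-0.1, -0.1, 0.2]
grip_width: 0.0514
```

{"fn": "step_arm", "kwargs": {"deltas": [0,0,0,0,0,0,0,0,0,0,0,0,0,0,0,0,0,0,0,0,0,0,0,0,0,0,0,0]}}

```text
time_s: 9.5
tool_pos: [0.4604, 0.0959, 0.0427]
ee_rot: [0.709, 0.706, 0.001, 0.002]
force: [-0.2, 0.1, 1.0]
grip_width: 0.032
```

{"fn": "step_arm", "kwargs": {"deltas": [0,0,25,0,0,0,0,0,0,45,0,0,0,0,0,0,50,0,0,0,0,10,-25,0,0,0,0,0,25,-35,0,0,0,0,0]}}

```text
time_s: 10.12
tool_pos: [0.4943, 0.0371, 0.1663]
ee_rot: [0.706, 0.708, 0.001, 0.001]
force: [-0.2, 0.5, -1.9]
grip_width: 0.0318
```

{"fn": "step_arm", "kwargs": {"deltas": [35,-38,0,0,0,0,0,35,-38,0,0,0,0,0,35,-38,0,0,0,0,0,20,-20,0,0,0,0,0,0,0,0,0,0,0,0]}}

```text
time_s: 10.75
tool_pos: [0.6235, -0.1055, 0.165]
ee_rot: [0.708, 0.707, 0.001, 0.002]
force: [-0.0, 1.1, -1.5]
grip_width: 0.0317
```

{"fn": "step_arm", "kwargs": {"deltas": [2,4,-30,0,0,0,0,0,0,-40,0,0,0,0,0,0,-25,0,0,0,0,0,0,-8,0,0,0,0,0,0,0,0,0,0,0]}}

```text
time_s: 11.38
tool_pos: [0.6232, -0.097, 0.0597]
ee_rot: [0.706, 0.708, 0.001, 0.001]
force: [0.5, -0.3, -1.2]
grip_width: 0.0317
```

{"fn": "step_arm", "kwargs": {"deltas": [3,-4,-8,0,0,0,0,0,0,-3,0,0,0,0,0,0,0,0,0,0,0]}}

```text
time_s: 11.75
tool_pos: [0.6279, -0.1012, 0.0506]
ee_rot: [0.706, 0.708, 0.002, 0.003]
force: [0.3, 0.1, -0.8]
grip_width: 0.0316
```

{"fn": "step_arm", "kwargs": {"deltas": [-2,0,-2.5,0,0,0,0,0,0,0,0,0,0,0,0,0,0,0,0,0,0]}}

```text
time_s: 12.12
tool_pos: [0.626, -0.1013, 0.0486]
ee_rot: [0.706, 0.708, 0.002, 0.003]
force: [0.3, 0.0, -1.4]
grip_width: 0.0317
```

{"fn": "step_arm", "kwargs": {"deltas": [0,0,0,0,0,0,0.5,0,0,0,0,0,0,0.5,0,0,0,0,0,0,0.9,0,0,0,0,0,0,1,0,0,0,0,0,0,1]}}

```text
time_s: 12.75
tool_pos: [0.6265, -0.1013, 0.0492]
ee_rot: [0.706, 0.708, 0.003, 0.004]
force: [0.1, 0.7, 0.0]
grip_width: 0.0704
```

{"fn": "step_arm", "kwargs": {"deltas": [0,0,30,0,0,0,1,0,0,50,0,0,0,1,0,0,55,0,0,0,1,-10,20,15,0,0,0,1,-20,40,0,0,0,0,1]}}

```text
time_s: 13.38
tool_pos: [0.5948, -0.0426, 0.2016]
ee_rot: [0.708, 0.706, 0.002, 0.003]
force: [-0.0, 0.6, 0.4]
grip_width: 0.0876
```

{"fn": "step_arm", "kwargs": {"deltas": [-24,47,0,0,0,0,1,-24,47,0,0,0,0,1,-24,47,0,0,0,0,1,-24,47,0,0,0,0,1,-20,40,0,0,0,0,1]}}

```text
time_s: 14.0
tool_pos: [0.4694, 0.194, 0.1985]
ee_rot: [0.708, 0.707, 0.0, 0.002]
force: [0.2, -0.3, -0.3]
grip_width: 0.088
```

```bash
python3 look.py red; python3 - <<'E'
from meas import *
c=vision.camera("top"); print(doll(c,"purple",.005,(.55,.72,-.08,.04)),doll(c,"yellow",.005,(.55,.72,-.15,-.06)))
E
```

```text
14.0 tcp [469.4 194.  198.5] yaw 89.9 doll [469.4 205.9] 447 0 delta [ 0.  11.8]
(array([ 0.62720594, -0.01990483]), 124, 0, np.float64(0.09912999699659908)) (array([ 0.62616896, -0.10257488]), 149, 95, np.float64(0.1126907219839498))
```

{"fn": "step_arm", "kwargs": {"deltas": [0,4,-30,0,0,0,1,0,0,-45,0,0,0,1,0,0,-45,0,0,0,1,0,0,-25,0,0,0,1,0,0,0,0,0,0,1]}}

```text
time_s: 14.72
tool_pos: [0.4643, 0.2003, 0.0479]
ee_rot: [0.704, 0.71, -0.001, 0.001]
force: [-0.4, 0.0, 0.7]
grip_width: 0.0878
```

{"fn": "step_arm", "kwargs": {"deltas": [5,5,-20,0,0,0,1,0,0,-10,0,0,0,1,0,0,0,0,0,0,1]}}

```text
time_s: 15.1
tool_pos: [0.4701, 0.2051, 0.0193]
ee_rot: [0.704, 0.71, -0.0, 0.001]
force: [-0.3, 0.6, -0.6]
grip_width: 0.0873
```

{"fn": "step_arm", "kwargs": {"deltas": [0,0,-2,0,0,0,0,0,0,0,0,0,0,0,0,0,0,0,0,0,0,0,0,0,0,0,0,0,0,0,0,0,0,0,0]}}

```text
time_s: 15.72
tool_pos: [0.4713, 0.2053, 0.0196]
ee_rot: [0.705, 0.71, 0.001, 0.002]
force: [-0.8, -0.2, 0.1]
grip_width: 0.0411
```

{"fn": "step_arm", "kwargs": {"deltas": [0,0,0,0,0,0,0,0,0,0,0,0,0,0,0,0,0,0,0,0,0,0,0,0,0,0,0,0]}}

```text
time_s: 16.23
tool_pos: [0.4713, 0.2052, 0.0196]
ee_rot: [0.705, 0.71, 0.001, 0.002]
force: [0.7, 0.5, 0.7]
grip_width: 0.0317
```

{"fn": "step_arm", "kwargs": {"deltas": [0,0,25,0,0,0,0,0,0,40,0,0,0,0,10,-8,25,0,0,0,0,30,-24,0,0,0,0,0,35,-28,0,0,0,0,0]}}

```text
time_s: 16.85
tool_pos: [0.5449, 0.1468, 0.1127]
ee_rot: [0.702, 0.712, 0.001, 0.001]
force: [0.0, -0.2, -0.9]
grip_width: 0.0317
```

{"fn": "step_arm", "kwargs": {"deltas": [35,-28,0,0,0,0,0,35,-28,0,0,0,0,0,20,-15,0,0,0,0,0,0,0,0,0,0,0,0]}}

```text
time_s: 17.35
tool_pos: [0.6391, 0.0696, 0.1117]
ee_rot: [0.704, 0.711, 0.001, 0.002]
force: [-0.6, 0.5, 1.2]
grip_width: 0.0319
```

{"fn": "step_arm", "kwargs": {"deltas": [0,0,-30,0,0,0,0,0,0,-30,0,0,0,0,0,0,-18,0,0,0,0,0,0,0,0,0,0,0]}}

```text
time_s: 17.85
tool_pos: [0.6361, 0.0735, 0.0322]
ee_rot: [0.702, 0.712, 0.001, 0.001]
force: [0.3, 0.1, 0.3]
grip_width: 0.0315
```

{"fn": "step_arm", "kwargs": {"deltas": [3,-2.5,-5,0,0,0,0,0,0,0,0,0,0,0,0,0,0,0,0,0,0]}}

```text
time_s: 18.23
tool_pos: [0.6406, 0.0717, 0.0294]
ee_rot: [0.702, 0.712, 0.002, 0.002]
force: [-0.1, 0.2, -0.5]
grip_width: 0.0318
```

{"fn": "step_arm", "kwargs": {"deltas": [-0.5,-0.5,-4,0,0,0,0,0,0,0,0,0,0,0,0,0,0,0,0,0,0]}}

```text
time_s: 18.6
tool_pos: [0.6406, 0.0711, 0.026]
ee_rot: [0.702, 0.712, 0.003, 0.002]
force: [0.6, -0.0, -0.6]
grip_width: 0.0318
```

{"fn": "step_arm", "kwargs": {"deltas": [0,0,-0.5,0,0,0,0.5,0,0,0,0,0,0,0.5,0,0,0,0,0,0,0.9,0,0,0,0,0,0,1,0,0,0,0,0,0,1]}}

```text
time_s: 19.23
tool_pos: [0.6407, 0.0712, 0.0257]
ee_rot: [0.702, 0.712, 0.003, 0.002]
force: [-0.0, 0.1, -0.6]
grip_width: 0.0703
```

{"fn": "step_arm", "kwargs": {"deltas": [0,0,30,0,0,0,1,0,0,55,0,0,0,1,0,0,55,0,0,0,1,-15,20,20,0,0,0,1,-30,40,0,0,0,0,1]}}

```text
time_s: 19.85
tool_pos: [0.5956, 0.1283, 0.1895]
ee_rot: [0.705, 0.709, 0.002, 0.002]
force: [-0.1, 1.2, -0.7]
grip_width: 0.0874
```

{"fn": "step_arm", "kwargs": {"deltas": [-35,45,0,0,0,0,1,-35,45,0,0,0,0,1,-35,45,0,0,0,0,1,-20,25,0,0,0,0,1,0,0,0,0,0,0,1]}}

```text
time_s: 20.48
tool_pos: [0.4639, 0.2962, 0.1917]
ee_rot: [0.703, 0.711, 0.004, 0.003]
force: [0.1, 0.2, -0.3]
grip_width: 0.0881
```

```bash
python3 look.py sky; python3 - <<'E'
from meas import *
c=vision.camera("top"); print(doll(c,"red",.005,(.55,.72,.03,.12)))
E
```

```text
(array([0.64036647, 0.07082265]), 121, 2, np.float64(0.08321636281599032))
  return _methods._mean(a, axis=axis, dtype=dtype,
  ret = um.true_divide(
Traceback (most recent call last):
  File "look.py", line 6, in <module>
    x,a,b,z=doll(c,name); print(s["time_s"],"tcp",np.round(p,1),"yaw",round(2*np.degrees(np.arctan2(q[1],q[0])),1),"doll",np.round(x*1000,1),a,b,"delta",np.round(x*1000-p[:2],1))
            ~~~~^^^^^^^^
  File "meas.py", line 15, in doll
    r=least_squares(f,np.median(P[m],0)[:2],loss="soft_l1",f_scale=.003)
ValueError: Initial guess is outside of provided bounds
```

```bash
python3 - <<'E'
from h import *
from h import wrist
c,s=wrist(); cv2.imwrite("pics/w4.png",c["image"]); P=cloud(c)
m=(P[...,2]>.03)&(P[...,2]<.075)&(c["range_z"]>0)&(abs(P[...,0]-.464)<.03)&(abs(P[...,1]-.3)<.03)
print(m.sum(),P[m].mean(0),P[m].max(0)); h=cv2.cvtColor(c["image"],cv2.COLOR_BGR2HSV); print(np.percentile(h[m],[5,50,95],axis=0))
E
```

```text
1018 [0.46339534 0.3046703  0.05062998] [0.47804785 0.31746859 0.06160173]
[[ 14.  22.  92.]
 [102.  98. 115.]
 [104. 106. 138.]]
```

View pics/w4.png

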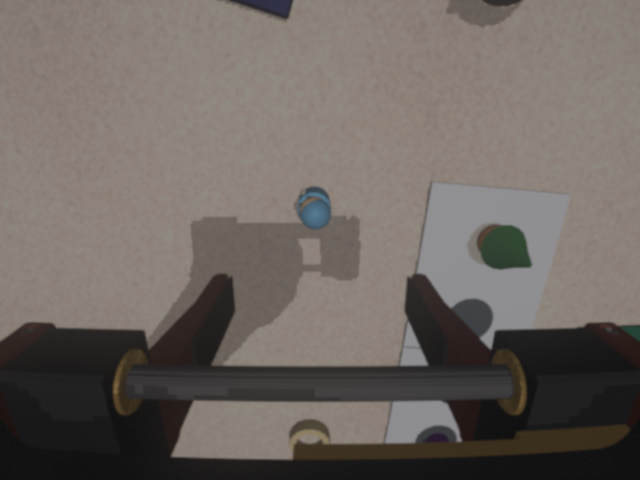

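The wrist view shows the sky doll upright at pixel (315,208), in the gripper's shadow. That lowers its saturation below my mask limit, so I'll lower the limit and measure again.

```bash
sed -i 's/"sky":((95,110,90)/"sky":((95,70,60)/' meas.py; python3 look.py sky
```

```text
20.625 tcp [466.7 292.6 191.2] yaw 90.3 doll [464.2 300.2] 562 9 delta [-2.5  7.6]
```

{"fn": "step_arm", "kwargs": {"deltas": [-2,7,-30,0,0.5,0,1,0,0,-45,0,0,0,1,0,0,-45,0,0,0,1,0,0,-30,0,0,0,1,0,0,0,0,0,0,1]}}

```text
time_s: 21.3
tool_pos: [0.4717, 0.2917, 0.0368]
ee_rot: [0.711, 0.704, 0.001, 0.002]
force: [-0.4, -0.0, 0.5]
grip_width: 0.0878
```

{"fn": "step_arm", "kwargs": {"deltas": [-7,8,-16,0,0,0,1,0,0,-10,0,0,0,1,0,0,0,0,0,0,1]}}

```text
time_s: 21.68
tool_pos: [0.4665, 0.3003, 0.0115]
ee_rot: [0.711, 0.703, 0.003, 0.002]
force: [-0.2, -0.5, 0.1]
grip_width: 0.0878
```

{"fn": "step_arm", "kwargs": {"deltas": [-2.5,0,-3.5,0,0,0,1,0,0,0,0,0,0,0,0,0,0,0,0,0,0,0,0,0,0,0,0,0,0,0,0,0,0,0,0]}}

```text
time_s: 22.3
tool_pos: [0.4649, 0.3009, 0.0096]
ee_rot: [0.711, 0.703, 0.004, 0.003]
force: [-1.5, -0.3, 0.6]
grip_width: 0.0511
```

{"fn": "step_arm", "kwargs": {"deltas": [0,0,0,0,0,0,0,0,0,0,0,0,0,0,0,0,0,0,0,0,0,0,0,0,0,0,0,0]}}

```text
time_s: 22.8
tool_pos: [0.4649, 0.3009, 0.0096]
ee_rot: [0.711, 0.703, 0.004, 0.003]
force: [-0.6, 0.2, 0.5]
grip_width: 0.0317
```

{"fn": "step_arm", "kwargs": {"deltas": [0,0,25,0,0,0,0,0,0,45,0,0,0,0,5,-15,30,0,0,0,0,25,-28,0,0,0,0,0,35,-30,0,0,0,0,0]}}

```text
time_s: 23.42
tool_pos: [0.5279, 0.2293, 0.1129]
ee_rot: [0.709, 0.706, 0.004, 0.002]
force: [0.3, 0.3, -0.7]
grip_width: 0.0315
```

{"fn": "step_arm", "kwargs": {"deltas": [38,-26,0,0,0,0,0,38,-22,0,0,0,0,0,25,-12,0,0,0,0,0,0,0,0,0,0,0,0]}}

```text
time_s: 23.92
tool_pos: [0.6342, 0.1625, 0.1123]
ee_rot: [0.711, 0.704, 0.004, 0.003]
force: [-0.5, -0.1, -0.8]
grip_width: 0.0314
```

{"fn": "step_arm", "kwargs": {"deltas": [4,2,-30,0,0,0,0,0,0,-35,0,0,0,0,0,0,-20,0,0,0,0,0,0,0,0,0,0,0]}}

```text
time_s: 24.42
tool_pos: [0.6355, 0.1674, 0.0257]
ee_rot: [0.71, 0.705, 0.004, 0.002]
force: [-0.4, 0.5, 0.0]
grip_width: 0.0318
```

{"fn": "step_arm", "kwargs": {"deltas": [4,-2,-6,0,0,0,0,0,0,0,0,0,0,0,0,0,0,0,0,0,0]}}

```text
time_s: 24.8
tool_pos: [0.6411, 0.1664, 0.0223]
ee_rot: [0.709, 0.705, 0.006, 0.003]
force: [0.5, 0.0, -0.9]
grip_width: 0.0315
```

{"fn": "step_arm", "kwargs": {"deltas": [-0.5,-1,-5,0,0,0,0,0,0,-1,0,0,0,0,0,0,0,0,0,0,0]}}

```text
time_s: 25.18
tool_pos: [0.6411, 0.1652, 0.0169]
ee_rot: [0.71, 0.705, 0.006, 0.003]
force: [-0.9, -0.1, -0.8]
grip_width: 0.0318
```

{"fn": "step_arm", "kwargs": {"deltas": [0,0,-1.5,0,0,0,0,0,0,0,0,0,0,0]}}

```text
time_s: 25.42
tool_pos: [0.6411, 0.1653, 0.0153]
ee_rot: [0.71, 0.705, 0.006, 0.003]
force: [-0.3, -0.9, -0.2]
grip_width: 0.0315
```

{"fn": "step_arm", "kwargs": {"deltas": [0,0,0,0,0,0,0.5,0,0,0,0,0,0,0.5,0,0,0,0,0,0,0.9,0,0,0,0,0,0,1,0,0,0,0,0,0,1]}}

```text
time_s: 26.05
tool_pos: [0.6414, 0.1654, 0.0156]
ee_rot: [0.71, 0.705, 0.007, 0.003]
force: [0.4, 0.7, 0.1]
grip_width: 0.0703
```

{"fn": "step_arm", "kwargs": {"deltas": [0,0,30,0,0,0,1,0,0,55,0,0,0,1,0,0,55,0,0,0,1,-25,0,40,0,0,0,1,-50,0,20,0,0,0,1]}}

```text
time_s: 26.68
tool_pos: [0.5648, 0.1644, 0.2182]
ee_rot: [0.71, 0.704, 0.005, 0.002]
force: [-1.0, 0.7, 1.3]
grip_width: 0.0879
```

{"fn": "step_arm", "kwargs": {"deltas": [-50,0,10,0,0,0,1,-50,0,0,0,0,0,1,-30,0,0,0,0,0,1,0,0,0,0,0,0,1]}}

```text
time_s: 27.18
tool_pos: [0.4292, 0.165, 0.2314]
ee_rot: [0.71, 0.705, 0.007, 0.005]
force: [0.8, 0.7, 0.2]
grip_width: 0.0877
```

```bash
python3 - <<'E'
from meas import *
B={"sky":(.58,.7,.12,.21),"red":(.58,.7,.03,.12),"purple":(.58,.7,-.06,.03),"yellow":(.58,.7,-.15,-.06)}
for n in("top","side"):
    c=vision.camera(n); cv2.imwrite(f"pics/{n}9.png",c["image"])
    for d in B:
        try: x,a,b,z=doll(c,d,.005,B[d]); print(n,d,np.round(x*1000,1),a,b,round(z,3))
        except Exception as e: print(n,d,"none")
print(sensors.state()["time_s"])
E
```

```text
top sky [642.8 164.2] 126 38 0.067
top red [640.   71.6] 127 1 0.082
top purple [627.7 -19.9] 124 0 0.098
top yellow [ 626.4 -102.7] 149 101 0.112
side sky [641.3 165.9] 96 97 0.067
side red [639.1  71.3] 116 6 0.082
side purple [624.4 -18.6] 70 217 0.097
side yellow [ 625.5 -101.4] 0 99 0.052
27.275
```

View pics/side9.png

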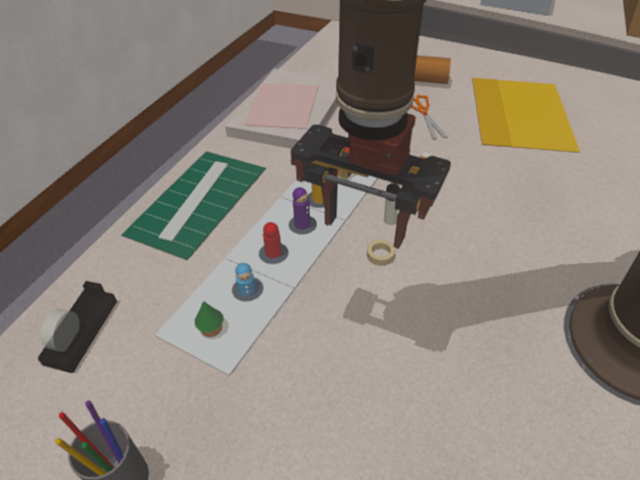

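The side view shows sky (245,281), red (271,242), purple (301,209) and yellow (318,190, partly hidden by the gripper) standing upright on their dots. Every measured centre is within 4 mm of its dot's centre, and the limit is 12 mm. The gripper is clear of everything, so I'm handing in.

```bash
python3 -c "
from bench import hand_in; print(hand_in())"
```

```text
the job is handed in; nothing more can be done
None
```

The four dolls stand in height order on the storyboard, and I handed the job in at about 27 s of the 104 s allowed. The house is at the right (-y) end, so yellow is on dot_4 beside it, then purple on dot_3, red on dot_2 and sky on dot_1 beside the tree.

- **Position and height:** in the last top-camera check each doll's centre was within 4 mm of its dot's centre, against a 12 mm limit. The tops measured 112, 98, 82 and 67 mm, which fits each doll standing upright on the 5 mm board, with readings about 2–3 mm high.
- **Side view:** it agreed with the top view to within about 3.5 mm. Yellow was partly hidden behind the gripper there, so only its lower body could be measured in that view; the top view saw it in full.
- **One failed check:** the close-up measurement of the sky doll first found nothing because the doll was in the gripper's shadow. After I loosened the colour limit it matched the earlier position.
- **Robot at hand-in:** the gripper was open and clear of the dolls. The largest contact force reported was about 2 N.

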